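# Clamp the 12 mm comparison tile

### The job

Three fired-clay comparison tiles stand in the wooden rack, alike except for their thickness. Pinch them between the fingers to find the one that is 12 mm thick, and push that one upright and gently down into the sprung clamp until it is fully home, with the foot under it pressed right down, then let go of it. Never push a tile of another thickness down onto the foot, and leave the pottery lying round about where it is.

Things in the scene. Friction and masses are not known exactly. Their poses are not given: they have to be found in the camera images.
- rack: Wooden rack, fixed, 170 mm long (its x), 44 wide (y), 33 high; origin at the centre of its underside. Three bays in a row along x, each 44 mm (x) by 17 mm (y), floor 8 mm above the table. In each a plain fired-clay tile stands loose on edge: 40 mm wide (x), 70 high (top 78 mm above the table), about 65 g. Tile thickness (y): 9.5, 12 and 14.5 mm, one of each; see the bays.
- bay_1 (a point): Centre of the floor of the first bay (at the rack's -x end, 52 mm from the middle one). Axes as the rack. Which bay holds which tile changes from run to run; only the thickness tells. A tile may stand anywhere in the play of its bay.
- bay_2 (a point): Centre of the floor of the middle bay. Axes as the rack.
- bay_3 (a point): Centre of the floor of the third bay (at the rack's +x end, 52 mm from the middle one). Axes as the rack.
- clamp: Grey metal clamp, fixed, base 72 mm (its x) by 74 mm (y -23 to +51), 50 mm high. Origin on the table under the face of the fixed cheek: that face is the plane y = 0 and looks to +y; a sprung jaw closes on it from +y. A tile stands in it upright, width along x, thickness along y, against the cheek: the middle of a seated tile of thickness t is at x = 0, y = t/2.
- clamp_mouth (a point): Point of the clamp at x = 0, y = 0, 50 mm above the table, level with the top of the lead-ins; axes as the clamp. Cheek and end lips slope outward by 4 mm between 36 and 50 mm above the table, the jaw by 7 mm between 30 and 50 mm: at rest the mouth spans y = -4 to +15 mm. The end lips (x = -22 and +22 mm) leave a tile 2 mm of play at each end.
- clamp_jaw (a joint): Sprung jaw, slides along the clamp's +y: 0 at rest (gap to the cheek 8 mm), at most 0.011 m; gap = 8 mm + value, so a 12 mm tile makes it read about 0.004. Pushes back with 2 N at rest and 0.5 N more for each mm.
- jaw_face (a point): Middle of the jaw's flat face, 21 mm above the table, at y = 8 mm + jaw value in the clamp's frame.
- clamp_foot (a joint): Sprung foot, a small plate between cheek and jaw on which the tile comes to stand: 0 when up (its top 20 mm above the table), 0.006 m when right down on its stop (top at 14 mm, tile top then at 84 mm). Springs back with 1.2 N at the start, 3 N when down; the friction of the clamped tile holds it down once the tile is let go.
- foot_top (a point): Middle of the top of the foot. Pushing a tile in and down takes about 3 to 12 N in all; then the stop is felt as a hard rise. More than 30 N on the foot itself bends it.
- neck: Loose bystander: buff pottery neck, 48 mm wide, 33 mm high, origin at the centre of its underside.
- roof_piece: Loose bystander: piece of red roof tile, 97 x 96 x 49 mm, origin at the centre of its underside.
- black_sherd: Loose bystander: black sherd, 58 x 40 x 15 mm, origin at the centre of its underside.

How it is judged:
By the outcome, as a careful person would: the job done as asked, in the order asked, and still so for the second after the job is handed in, with the robot touching nothing.
It also fails if it takes over 70 s, if anything falls off the work surface, if the arm or the gripper's body presses on something with over 40 N, if the wrist force passes 120 N, or if a joint passes its speed limit or range.

### The arm

A 7-joint arm with a two-finger parallel gripper is mounted at the origin on a cart in front of the work surface, level with it; the furniture and walls round the work are solid. World frame = base frame: x ahead of the robot, y to its left, z up, the work surface at z = 0. Lengths are in mm, angles in rad, forces in N, time in s.
With the tool pointing down it reaches from about 425 to 875 mm from the base axis. Payload 8.4 kg.
Tool frame: the origin (TCP) lies at the very end of the fingers, on their centre line; the grasp point (between the pads) lies 19 mm behind it (manip.grip_depth is the x of the grasp point in the tool frame, in mm); x points along the fingers, y is the direction in which the jaws open and shut, and the axes are right-handed (so a half turn about x gives the same grasp; the last joint's range is limited). The gripper opens to 87 mm and grips with 3 to 60 N. Pads are 19 mm wide; open, the fingers measure 117 mm over their backs; the gripper's body (75 mm by 190 mm) begins 51 mm behind the grasp point.
Start: joints at [1.044, 0.333, 0.04, 1.465, -0.013, 1.343, -0.059], TCP at [269.64, -591.402, 198.546] pointing down, gripper open.
Joint ranges: [-2.58, 2.58], [-0.38, 2.09], [-1.3, 1.39], [0.25, 2.4], [-1.5, 4.64], [0.08, 2.09], [-2.65, 2.65]. Speed limits (rad/s): [2.22, 2.22, 2.79, 2.79, 3.14, 3.14, 3.14].

### API

Orientations are given as a 3x3 rotation matrix whose columns are the frame's x, y, z axes.
In Python, from cell import manip gives the robot as it stands.
- The arm moves only by the shell command python3 -m jog 'ROWS' [FORCE]. ROWS is JSON, a list of rows, each a list of 5 numbers: the finger opening in mm, from 0 to 87, then the shift along the world's x, y, z in mm, then the turn about the world's z in degrees. A call has 1 to 8 rows; each row is the pose to reach, as a shift and turn from the pose measured when the call began; what a row does not reach only later rows make up. A row lasts 1/8 s, in which the tool goes at most 62.5 mm and 10.7 degrees, less where a joint would pass 70% of its speed; a pose out of reach is approached as far as the arm can. A call with a gripper value outside its range is refused whole. The fingers move at their own pace and stop on an object; FORCE is the grip in N (left out, the last holds). Time passes only in rows, so rows that repeat a pose let the fingers close. It gives the time, the measured TCP pose, the force and the opening at its end, in the units of the state.
- manip.sense(): the state, without advancing time (a new reading comes with each control period).
- manip.read_camera(name): name is "scene" or "top" or "wrist"; returns (picture, depth): 400x640x3 uint8, red, green, blue; 400x640 float32, mm along the optical axis (not along the pixel's ray), 0 where there is no reading.
- manip.get_calibration(name): a dict with "mtx" (3x3 intrinsics, pixels), "position" and "rotation" of the camera in the world. Camera axes: x right, y down, z forward; pixel columns grow to the right and rows downward; lengths in mm; the calibration is good to about 2 mm. A picture is of the moment at which its call begins: read the wrist's pose just before it. get_calibration takes no time and is no camera call; for the wrist camera it gives the pose at the moment of the call.
- manip.hand_in(): hands the job in, once; it reports no verdict.
The state is a dict: "time": time; "q": joint angles; "dq": joint speeds; "tau": joint torques, N m; "tcp_pos": TCP position; "eef_rot": TCP orientation; "wrist_force": force on the tool from outside, world axes, zero at the start; "ft_torque": the same for the moment, N m; "grip_width": finger opening in mm.
Only numpy, scipy, OpenCV 4.12 (cv2) and the standard library are available. Lean on these libraries where they do the work, as an engineer would, in place of code of your own. Each camera call takes 0.05 s, during which the arm holds its last target. There are 200 camera calls.

## Working session

There is one attempt and no reset: what is moved stays moved. The work goes in short steps, Python scripts to look and compute and a shell command to move; the robot and the scene stay as the last step left them, time stands still between calls to the robot, and variables do not carry over. Pictures are saved under pics/ and viewed, about 8 in all and at most 12, crops included, and the job is handed in when it is done.

```bash
mkdir -p pics; cat > h.py <<'E'
import numpy as np,cv2
from cell import manip
def grab(n):
    c=manip.get_calibration(n); p,d=manip.read_camera(n); return p,d,{k:np.array(v) for k,v in c.items()}
def save(n,p): cv2.imwrite('pics/'+n,p[...,::-1])
def ray(c,u,v,z):
    r=c['rotation']@np.linalg.solve(c['mtx'],[u,v,1.]); o=c['position']; return o+r*(z-o[2])/r[2]
def cloud(d,c):
    v,u=np.mgrid[:d.shape[0],:d.shape[1]]
    r=np.stack([u,v,np.ones_like(u)],-1)@np.linalg.inv(c['mtx']).T*d[...,None]
    P=r@c['rotation'].T+c['position']; P[d==0]=np.nan; return P
E
python3 - <<'E'
from h import *
for n in('top','scene'):
    p,d,c=grab(n); save(n+'0.png',p); np.savez('pics/'+n+'0.npz',p=p,d=d,**c); print(n,c)
s=manip.sense();print(s['tcp_pos'],s['eef_rot'],s['wrist_force'],s['time'])
E
```

```text
top {'mtx': array([[480.81617252,   0.        , 317.74184033],
       [  0.        , 480.81617252, 198.17396581],
       [  0.        ,   0.        ,   1.        ]]), 'position': array([449.92642305, 342.6860557 , 905.18136711]), 'rotation': array([[ 0.00705001, -0.98803845,  0.1540465 ],
       [-0.99993879, -0.00827931, -0.00733997],
       [ 0.00852757, -0.15398532, -0.98803634]])}
scene {'mtx': array([[477.5817568 ,   0.        , 311.89926263],
       [  0.        , 477.5817568 , 192.95898172],
       [  0.        ,   0.        ,   1.        ]]), 'position': array([ 153.33230687, -412.77645071,  576.68996256]), 'rotation': array([[ 0.86913118, -0.26533048,  0.41738559],
       [-0.49421274, -0.43333048,  0.75364346],
       [-0.01909869, -0.8612923 , -0.50775073]])}
[ 269.4492661  -591.03692338  197.75721256] [[-6.75619769e-04  4.14844833e-01 -9.09891921e-01]
 [ 1.27175807e-03 -9.09891037e-01 -4.14845374e-01]
 [-9.99998963e-01 -1.43744013e-03  8.71581091e-05]] [ 0.70180308  0.01138324 -0.20485093] 0.1
```

View pics/top0.png

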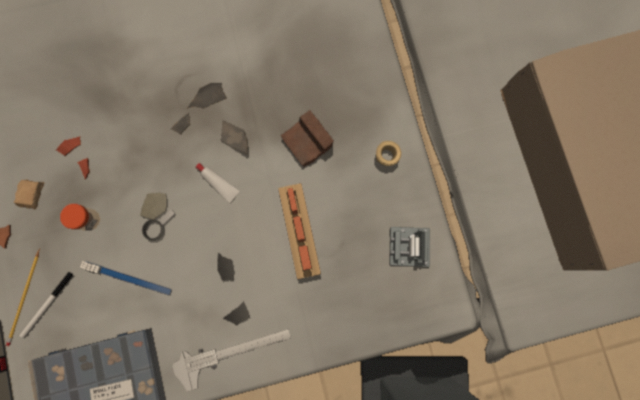

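View pics/scene0.png

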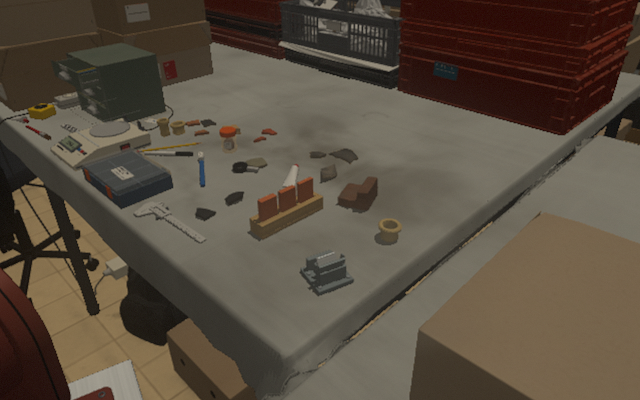

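The top view shows the rack at about (299,232) with three red tiles and the clamp at about (410,247). The roof piece is at (308,138) and the neck at (388,153). Next I'll measure the rack and clamp.

```bash
python3 - <<'E'
from h import *
f=np.load('pics/top0.npz');p,d=f['p'],f['d'];c={k:f[k] for k in('mtx','position','rotation')}
P=cloud(d,c)
h=cv2.cvtColor(p,cv2.COLOR_RGB2HSV)
roi=np.zeros(d.shape,bool);roi[175:290,270:330]=1
z=P[...,2]
m=roi&(z>20)
for nm,mm,zz in(('rack',roi&(z>15)&(z<50)&(h[...,1]>60),33),):
    pts=P[mm][:,:2]; print(nm,mm.sum(),np.median(P[mm][:,2]),cv2.minAreaRect(pts.astype(np.float32)))
mw=(roi&(h[...,1]>80)).astype(np.uint8)
cs,_=cv2.findContours(mw,0,2);k=max(cs,key=cv2.contourArea)
w=np.array([ray(c,*q[0],33)[:2] for q in k],np.float32);print('contour@33',cv2.minAreaRect(w))
tt=(roi&(z>65)).astype(np.uint8);n,l,st,ce=cv2.connectedComponentsWithStats(tt)
for i in range(1,n):
    if st[i,4]>8: q=P[l==i];print('tile',st[i],q.mean(0),cv2.minAreaRect(q[:,:2].astype(np.float32)))
roi[:]=0;roi[215:280,375:445]=1
for lo,hi in((8,70),(40,60)):
    q=P[roi&(z>lo)&(z<hi)];print('clamp',lo,len(q),cv2.minAreaRect(q[:,:2].astype(np.float32)),np.percentile(q[:,2],[5,50,95]))
print(np.round(z[222:274:3,384:436:3]).astype(int))
crop=np.hstack([cv2.resize(p[170:290,260:340],None,fx=5,fy=5,interpolation=2)[:600],cv2.resize(p[215:281,382:438],None,fx=7,fy=9,interpolation=2)[:600]][:2]) if 0 else None
a=cv2.resize(p[180:285,265:335],(400,600),interpolation=2);b=cv2.resize(p[220:275,385:435],(400,440),interpolation=2)
o=np.zeros((600,800,3),np.uint8);o[:,:400]=a;o[:440,400:]=b;save('crop1.png',o)
E
```

```text
rack 1576 33.07725264353297 ((526.828125, 370.6749267578125), (169.9979705810547, 43.876792907714844), 12.744898796081543)
contour@33 ((526.81787109375, 370.05133056640625), (170.8494110107422, 43.75061798095703), 12.764177322387695)
tile [287 188  10  24 131] [576.12320168 381.93721083  77.91771038] ((576.5094604492188, 382.04058837890625), (39.955875396728516, 9.52237319946289), 12.929300308227539)
tile [293 217  11  24 164] [526.35601542 369.8944982   77.9457863 ] ((526.7659912109375, 369.95196533203125), (40.030357360839844, 11.922526359558105), 12.743409156799316)
tile [298 246  13  24 200] [476.28414768 358.79623113  78.11343122] ((476.4056091308594, 358.8498840332031), (39.80192947387695, 14.408954620361328), 12.753658294677734)
clamp 8 1488 ((500.01617431640625, 165.6742401123047), (75.0357666015625, 71.7995834350586), 88.18844604492188) [ 8.83008682 17.42432487 49.79799989]
clamp 40 271 ((500.10260009765625, 156.42752075195312), (27.433687210083008, 58.853668212890625), 88.71104431152344) [41.44006675 48.506633   51.42176606]
[[                   3                    1      
[... 6350 characters left out ...]
        2                    3                   -1
                     0                    2                   -1
                     2 -9223372036854775808                    0
                     4                    1                    1]
 [                   2                   -1                   -1
                     0                    0                    1
                     4                   -2                    0
                     0                    1                    3
                     0                    1                    5
                     0                    2                    3]]<stdin>:19: RuntimeWarning: invalid value encountered in cast
```

View pics/crop1.png

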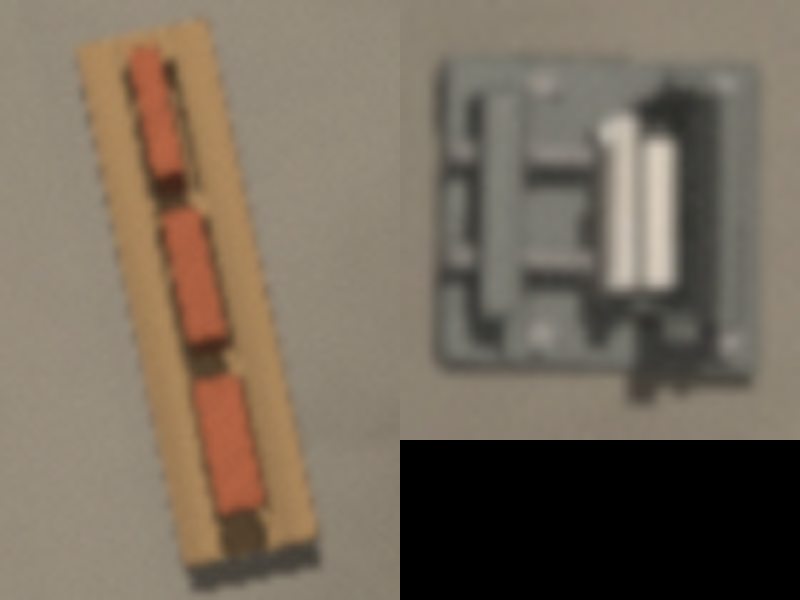

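The crop shows the bays bottom to top, bay_1 to bay_3. Depth widths are about 14.4, 11.9 and 9.5 mm, so the middle tile is the likely one and pinching will confirm it. On the clamp, the cheek is on the right (world −y) and the jaw on the left (+y). Before swinging the arm I need the extents of the brown box.

```bash
python3 - <<'E'
from h import *
for n in('top','scene'):
    f=np.load(f'pics/{n}0.npz');d=f['d'];c={k:f[k] for k in('mtx','position','rotation')}
    P=cloud(d,c).reshape(-1,3)
    for y0 in range(-700,500,100):
        for x0 in range(200,900,100):
            q=P[(P[:,1]>=y0)&(P[:,1]<y0+100)&(P[:,0]>=x0)&(P[:,0]<x0+100)]
            if len(q)>20 and np.percentile(q[:,2],98)>90: print(n,x0,y0,np.percentile(q[:,2],98).round())
E
```

```text
top 800 -300 150.0
top 400 -200 148.0
top 500 -200 149.0
top 600 -200 149.0
top 700 -200 149.0
top 800 -200 150.0
top 500 -100 148.0
top 600 -100 149.0
top 700 -100 149.0
top 800 -100 148.0
scene 400 -300 149.0
scene 500 -300 149.0
scene 600 -300 148.0
scene 700 -300 148.0
scene 400 -200 149.0
scene 500 -200 149.0
scene 600 -200 149.0
scene 700 -200 149.0
scene 800 -200 149.0
scene 500 -100 149.0
scene 600 -100 149.0
scene 700 -100 149.0
scene 800 -100 149.0
```

```bash
python3 -m jog '[[87,25,45,30,0],[87,65,90,62,-2],[87,105,140,62,-4],[87,145,190,62,-6],[87,185,240,62,-8],[87,225,290,62,-10],[87,260,340,62,-12],[87,270,360,62,-12]]'; python3 -m jog '[[87,10,60,0,0],[87,20,120,0,0],[87,20,180,0,0],[87,20,240,0,0],[87,0,300,0,0],[87,-20,350,0,0],[87,-40,395,0,0],[87,-40,400,0,0]]'
```

```text
time: 1.1
tcp_pos: [541.2, -226.9, 259.3]
eef_rot: [[-0.001, 0.22, -0.975], [0.003, -0.975, -0.22], [-1.0, -0.003, -0.0]]
wrist_force: [-0.0, -0.7, 0.1]
grip_width: 87.1
time: 2.1
tcp_pos: [499.1, 177.1, 259.4]
eef_rot: [[-0.001, 0.227, -0.974], [0.004, -0.974, -0.227], [-1.0, -0.004, 0.0]]
wrist_force: [0.2, -0.8, 0.4]
grip_width: 87.1
```

```bash
python3 - <<'E'
from h import *
p,d,c=grab('wrist');save('w1.png',p);np.savez('pics/w1.npz',p=p,d=d,**c);print(c)
P=cloud(d,c);z=P[...,2]
m=(abs(P[...,0]-500)<60)&(abs(P[...,1]-166)<60)
q=P[m&(z>6)&(z<60)];print(len(q),cv2.minAreaRect(q[:,:2].astype(np.float32)))
q=P[m&(z>47)&(z<54)];print(len(q),cv2.minAreaRect(q[:,:2].astype(np.float32)))
E
```

```text
{'mtx': array([[359.59237221,   0.        , 326.88538843],
       [  0.        , 359.59237221, 198.56279678],
       [  0.        ,   0.        ,   1.        ]]), 'position': array([575.72816828, 195.17435414, 444.50939042]), 'rotation': array([[ 0.22736306, -0.93193091, -0.28250808],
       [-0.97380048, -0.21887028, -0.0617125 ],
       [-0.00432084,  0.28913764, -0.95727778]])}
3499 ((497.9704284667969, 166.4434356689453), (74.94502258300781, 72.30927276611328), 88.17281341552734)
363 ((497.85040283203125, 157.5521697998047), (27.780170440673828, 59.178489685058594), 88.2608413696289)
```

View pics/w1.png

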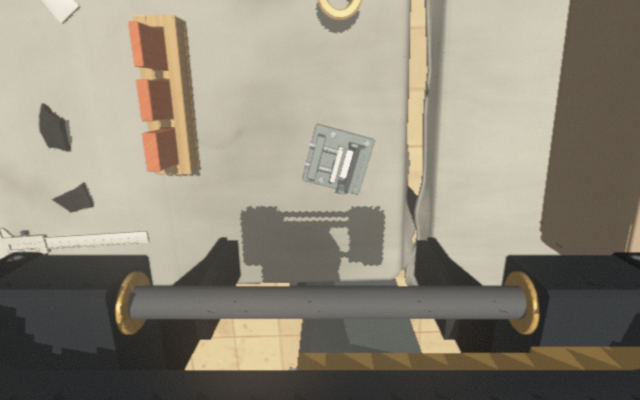

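The wrist view shows the clamp at about (338,158) and its base centre agrees with the top camera within 2 mm (yaw −1.8°). Rack tiles are at about (150,95). Bay_1 gets the first pinch, gently.

```bash
python3 -m jog '[[50,-6,50,-20,0],[50,-12,100,-50,0],[50,-18,150,-80,0],[50,-23,182,-120,0],[50,-23,182,-170,0],[50,-23,182,-200,0],[50,-23,182,-210,0],[50,-23,182,-210,0]]' 5; python3 -m jog '[[30,0,0,0,0],[20,0,0,0,0],[0,0,0,0,0],[0,0,0,0,0],[0,0,0,0,0],[0,0,0,0,0]]' 5
```

```text
time: 3.15
tcp_pos: [477.9, 356.5, 49.2]
eef_rot: [[-0.001, 0.223, -0.975], [0.003, -0.975, -0.223], [-1.0, -0.003, 0.0]]
wrist_force: [0.6, 0.4, 0.7]
grip_width: 50.3
time: 3.9
tcp_pos: [478.0, 356.7, 49.4]
eef_rot: [[-0.001, 0.223, -0.975], [0.003, -0.975, -0.223], [-1.0, -0.003, 0.0]]
wrist_force: [0.6, -0.1, 1.9]
grip_width: 14.5
```

```bash
python3 -m jog '[[50,0,0,0,0],[50,0,0,0,0],[50,0,0,0,0],[50,30,7,0,0],[50,60,14,0,0],[50,85,19,0,0],[50,100,23,0,0],[50,100,23,0,0]]' 5; python3 -m jog '[[30,0,0,0,0],[20,0,0,0,0],[0,0,0,0,0],[0,0,0,0,0],[0,0,0,0,0],[0,0,0,0,0]]' 5;  python3 -m jog '[[50,0,0,0,0],[50,0,0,0,0],[50,0,0,0,0],[50,-25,-6,0,0],[50,-45,-10,0,0],[50,-51,-12,0,0],[50,-51,-12,0,0]]' 5; python3 -m jog '[[30,0,0,0,0],[20,0,0,0,0],[0,0,0,0,0],[0,0,0,0,0],[0,0,0,0,0],[0,0,0,0,0]]' 5
```

```text
time: 4.9
tcp_pos: [578.6, 379.5, 48.9]
eef_rot: [[-0.001, 0.222, -0.975], [0.003, -0.975, -0.222], [-1.0, -0.003, 0.001]]
wrist_force: [1.0, 1.0, 0.4]
grip_width: 49.8
time: 5.65
tcp_pos: [578.6, 379.6, 49.0]
eef_rot: [[-0.001, 0.222, -0.975], [0.003, -0.975, -0.222], [-1.0, -0.003, 0.0]]
wrist_force: [0.0, -0.2, -0.6]
grip_width: 9.3
time: 6.52
tcp_pos: [528.0, 367.5, 49.2]
eef_rot: [[-0.0, 0.222, -0.975], [0.003, -0.975, -0.222], [-1.0, -0.003, -0.0]]
wrist_force: [-0.4, -0.3, 0.3]
grip_width: 49.9
time: 7.28
tcp_pos: [527.9, 367.5, 49.2]
eef_rot: [[-0.001, 0.222, -0.975], [0.003, -0.975, -0.222], [-1.0, -0.003, -0.0]]
wrist_force: [-0.5, 1.0, -0.5]
grip_width: 11.8
```

Pinches read 14.5, 11.8 and 9.3 mm for bays 1, 2 and 3, so the middle tile is the 12 mm one. I'll grip it firmly, lift it, and carry it above the clamp but a little to the −x side at first.

```bash
python3 -m jog '[[0,0,0,0,0],[0,0,0,0,0],[0,0,0,15,0],[0,0,0,35,0],[0,0,0,60,0],[0,0,0,85,0],[0,0,0,100,0],[0,0,0,100,0]]' 35; python3 -m jog '[[0,-4,-30,0,-2],[0,-8,-60,0,-4],[0,-12,-95,0,-7],[0,-16,-130,0,-10],[0,-22,-165,0,-13],[0,-28,-190,0,-14.6],[0,-28,-207,0,-14.6],[0,-28,-207,0,-14.6]]'
python3 - <<'E'
from h import *
s=manip.sense();R=np.array(s['eef_rot']);print(s['tcp_pos'],s['wrist_force'],np.degrees(np.arctan2(R[1,1],R[0,1])))
p,d,c=grab('top');save('top1.png',p);pw,dw,cw=grab('wrist')
P=cloud(dw,cw);z=P[...,2]
m=(abs(P[...,0]-500)<60)&(abs(P[...,1]-166)<60)&(z>6)&(z<60)
q=P[m];print('clamp',len(q),cv2.minAreaRect(q[:,:2].astype(np.float32)))
p2,d2,c2=grab('scene');np.savez('pics/s1.npz',p=p2,d=d2,**c2)
save('c2.png',np.vstack([pw[100:300],cv2.resize(p2[150:350,220:540],(640,400))]))
E
```

```text
time: 8.28
tcp_pos: [528.6, 368.1, 151.0]
eef_rot: [[0.002, 0.222, -0.975], [0.004, -0.975, -0.222], [-1.0, -0.004, -0.003]]
wrist_force: [0.5, -0.2, -1.1]
grip_width: 11.4
time: 9.28
tcp_pos: [500.9, 160.2, 150.9]
eef_rot: [[0.003, -0.032, -0.999], [0.003, -0.999, 0.032], [-1.0, -0.004, -0.003]]
wrist_force: [-0.7, -0.1, -0.9]
grip_width: 11.3
[500.85473544 160.22138504 150.88042595] [-0.65776622 -0.06090496 -0.87998643] -91.81417253583183
clamp 5322 ((498.49139404296875, 166.3280029296875), (74.9687271118164, 71.68583679199219), 88.25331115722656)
```

View pics/c2.png

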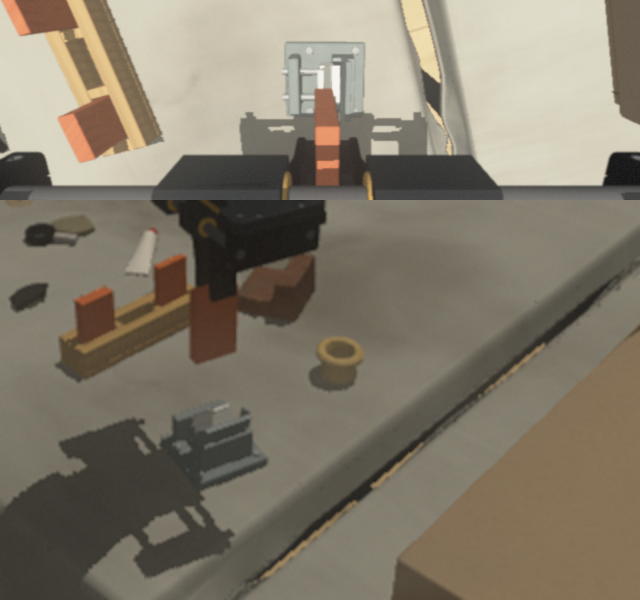

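The tile hangs upright between the fingers above the clamp, lower panel (213,325), and the clamp is clear at (210,440). Next, tile versus clamp in the same views.

```bash
python3 - <<'E'
from h import *
f=np.load('pics/s1.npz');p2,d2=f['p'],f['d'];c2={k:f[k] for k in('mtx','position','rotation')}
pw,dw,cw=grab('wrist');pt,dt,ct=grab('top')
np.set_printoptions(precision=1,suppress=True)
for n,p,d,c in(('wrist',pw,dw,cw),('scene',p2,d2,c2),('top',pt,dt,ct)):
    P=cloud(d,c);z=P[...,2];h=cv2.cvtColor(p,cv2.COLOR_RGB2HSV)
    red=(h[...,1]>110)&((h[...,0]<14)|(h[...,0]>172))
    m=red&(abs(P[...,0]-500)<45)&(abs(P[...,1]-160)<40)&(z>95)&(z<190)
    q=P[m]; print(n,len(q))
    if len(q)>20:
        r=cv2.minAreaRect(q[:,:2].astype(np.float32));print(' tile pct',np.percentile(q,[1,5,50,95,99],axis=0).tolist(),r)
        if n=='scene':
            A=np.c_[q[:,0]-500,q[:,2]-130,np.ones(len(q))];print(' face y = a(x-500)+b(z-130)+c',np.linalg.lstsq(A,q[:,1],rcond=None)[0])
    m=(abs(P[...,0]-500)<60)&(abs(P[...,1]-166)<60)&(z>6)&(z<60)
    q=P[m];print(' clamp',len(q),cv2.minAreaRect(q[:,:2].astype(np.float32)))
    q=P[m&(z>47)];print(' clamp upper',len(q),cv2.minAreaRect(q[:,:2].astype(np.float32)))
E
```

```text
wrist 2066
 tile pct [[487.8324920077366, 157.37348914351517, 118.28422469878556], [489.9903528769235, 157.9665297299881, 130.0328453710707], [510.8677901141978, 163.17957327754985, 178.53062628075935], [518.3222627580699, 168.1473375709642, 179.79606027471507], [518.4914907511335, 168.77720924606496, 180.1971183654326]] ((502.9225769042969, 163.5932159423828), (13.01216983795166, 31.758636474609375), 89.18622589111328)
 clamp 5353 ((498.2861328125, 166.297119140625), (75.16365814208984, 71.88243103027344), 88.25167083740234)
 clamp upper 519 ((497.9475402832031, 157.22323608398438), (27.94471549987793, 58.93070983886719), 88.164794921875)
scene 725
 tile pct [[478.2406512836994, 155.36662421125527, 114.01076318038263], [478.8725485545567, 156.23047210939663, 116.33694226164495], [493.83197697494376, 158.46939480278786, 147.39978534925308], [515.9802414924509, 163.6691584185032, 180.5617295623871], [517.7364380515129, 166.36599394270021, 182.7173715510045]] ((498.0362243652344, 160.24700927734375), (40.130558013916016, 19.146814346313477), 8.104924201965332)
 face y = a(x-500)+b(z-130)+c [ -0.1  -0.  158.9]
 clamp 1468 ((497.95538330078125, 163.80157470703125), (76.19960021972656, 72.2330093383789), 88.88018035888672)
 clamp upper 193 ((497.9736633300781, 156.63525390625), (30.955915451049805, 58.58342742919922), 88.39949798583984)
top 0
 clamp 208 ((471.6865234375, 168.670654296875), (28.24498176574707, 75.41554260253906), 10.20190715789795)
 clamp upper 1 ((486.2976379394531, 167.21600341796875), (0.0, 0.0), 0.0)
```

All three views agree on a lateral move of about (−0.4, −5) mm from tile to clamp seat. I'll go down to just above the mouth and check from the wrist.

```bash
python3 -m jog '[[0,0,-3,-10,0],[0,-0.4,-4.7,-25,0],[0,-0.4,-4.7,-40,0],[0,-0.4,-4.7,-48,0],[0,-0.4,-4.7,-53,0],[0,-0.4,-4.7,-53,0],[0,-0.4,-4.7,-53,0]]'
python3 - <<'E'
from h import *
s=manip.sense();print(s['wrist_force'],s['tcp_pos'])
pw,dw,cw=grab('wrist');p2,d2,c2=grab('scene')
P=cloud(d2,c2);z=P[...,2];h=cv2.cvtColor(pw,cv2.COLOR_RGB2HSV)
Pw=cloud(dw,cw);zw=Pw[...,2]
red=(h[...,1]>110)&((h[...,0]<14)|(h[...,0]>172))
for lo,hi in((60,75),(75,100),(100,130)):
    q=Pw[red&(abs(Pw[...,0]-500)<45)&(abs(Pw[...,1]-160)<40)&(zw>lo)&(zw<hi)]
    if len(q)>5: print(lo,len(q),np.percentile(q,[2,98],axis=0).round(1).tolist())
q=Pw[(abs(Pw[...,0]-500)<60)&(abs(Pw[...,1]-166)<60)&(zw>6)&(zw<53)];print(cv2.minAreaRect(q[:,:2].astype(np.float32)))
save('c3.png',np.hstack([cv2.resize(pw[60:260,240:440],(400,400),interpolation=2),cv2.resize(p2[220:320,270:370],(400,400),interpolation=2)]))
E
```

```text
time: 10.4
tcp_pos: [500.4, 157.9, 98.3]
eef_rot: [[0.003, -0.029, -1.0], [0.005, -1.0, 0.029], [-1.0, -0.005, -0.003]]
wrist_force: [-1.0, 0.3, -0.1]
grip_width: 11.1
[-0.98309089  0.29822135 -0.13403195] [500.40455092 157.87779867  98.31856692]
60 87 [[517.7, 155.7, 61.9], [518.4, 164.6, 74.7]]
75 229 [[517.5, 154.7, 75.8], [518.3, 164.3, 99.4]]
100 1730 [[488.1, 152.9, 103.1], [518.1, 163.7, 127.5]]
((498.60528564453125, 166.20037841796875), (74.947509765625, 71.52992248535156), 88.12029266357422)
```

View pics/c3.png

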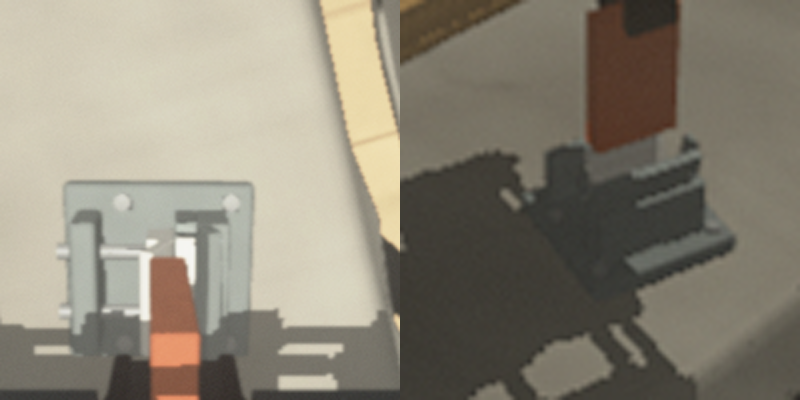

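The tile bottom hangs just above the mouth, left panel (168,258), slightly towards the jaw side. The TCP stopped about 2 mm short in y. I'll measure the bottom edge against the mouth edges in the same view.

```bash
python3 - <<'E'
from h import *
pw,dw,cw=grab('wrist');P=cloud(dw,cw);h=cv2.cvtColor(pw,cv2.COLOR_RGB2HSV)
red=(h[...,1]>110)&((h[...,0]<14)|(h[...,0]>172))
print(manip.sense()['tcp_pos'])
rows=np.where(red[:,300:350].any(1)&(np.arange(400)>150))[0]
for r in range(rows[0],rows[0]+24,4):
    u=np.where(red[r,290:360])[0]+290
    q=P[r,u]; print(r,u[0],u[-1],'z',np.nanmedian(q[:,2]).round(1),ray(cw,u[0]-.5,r,np.nanmedian(q[:,2])).round(1),ray(cw,u[-1]+.5,r,np.nanmedian(q[:,2])).round(1))
a=np.radians(-1.8);z=P[...,2]
o=np.array([498.55,166.2])-14*np.array([-np.sin(a),np.cos(a)])
X=(P[...,0]-o[0])*np.cos(a)+(P[...,1]-o[1])*np.sin(a);Y=-(P[...,0]-o[0])*np.sin(a)+(P[...,1]-o[1])*np.cos(a)
m=(abs(X)<28)&(Y>-20)&(Y<30)&~red&(z<60)
for lo in range(-20,30,2):
    q=m&(Y>=lo)&(Y<lo+2)&(X>10)&(X<18); print(lo,q.sum(),np.percentile(z[q],[10,50,90]).round(0) if q.sum() else '')
q=m&(z>46)&(abs(Y)<13)&(abs(X)>19);print('lips X',np.percentile(X[q],[0,50,100]))
E
```

```text
[500.34396857 157.76766792  98.29321733]
190 317 328 z 62.7 [518.2 164.8  62.7] [518.  157.2  62.7]
194 316 331 z 72.3 [518.3 165.1  72.3] [518.  155.3  72.3]
198 316 332 z 80.5 [518.1 164.8  80.5] [517.9 154.8  80.5]
202 316 333 z 88.3 [518.1 164.5  88.3] [517.8 154.3  88.3]
206 316 333 z 95.6 [518.  164.3  95.6] [517.8 154.4  95.6]
210 316 334 z 102.7 [518.1 164.  102.7] [517.8 154.  102.7]
-20 28 [ 8.  9. 10.]
-18 23 [ 8.  9. 10.]
-16 20 [ 8.  9. 10.]
-14 2 [34. 34. 35.]
-12 29 [34. 35. 36.]
-10 17 [47. 47. 49.]
-8 34 [48. 48. 49.]
-6 35 [47. 48. 49.]
-4 34 [41. 44. 46.]
-2 44 [19. 37. 39.]
0 19 [18. 19. 20.]
2 30 [17. 19. 19.]
4 28 [18. 19. 20.]
6 21 [ 8. 16. 27.]
8 20 [28. 32. 35.]
10 14 [17. 38. 41.]
12 8 [23. 43. 45.]
14 13 [13. 29. 49.]
16 45 [22. 48. 49.]
18 36 [ 9. 22. 48.]
20 41 [ 9. 10. 22.]
22 36 [ 9. 15. 23.]
24 39 [ 8.  9. 23.]
26 39 [ 9. 21. 23.]
28 33 [ 8. 10. 23.]
lips X [-20.33593351  23.26699946  27.72699659]
```

```bash
python3 -m jog '[[0,0,-1.6,0,0],[0,0,-1.6,0,0],[0,0,-1.6,0,0]]'
python3 - <<'E'
from h import *
pw,dw,cw=grab('wrist');P=cloud(dw,cw);h=cv2.cvtColor(pw,cv2.COLOR_RGB2HSV)
red=(h[...,1]>100)&((h[...,0]<14)|(h[...,0]>172))
for r in (190,194,198,202):
    u=np.where(red[r,290:360])[0]+290;z=np.nanmedian(P[r,u,2])
    print(r,z,ray(cw,u[0]-.5,r,z).round(1),ray(cw,u[-1]+.5,r,z).round(1))
E
```

```text
time: 10.92
tcp_pos: [500.4, 156.2, 98.3]
eef_rot: [[0.003, -0.029, -1.0], [0.004, -1.0, 0.029], [-1.0, -0.005, -0.003]]
wrist_force: [-0.6, 0.0, -0.8]
grip_width: 11.2
190 62.422902004890204 [518.1 163.8  62.4] [517.8 154.2  62.4]
194 71.37634194501842 [518.  163.5  71.4] [517.7 153.1  71.4]
198 80.50629635238077 [518.1 163.2  80.5] [517.8 152.6  80.5]
202 88.26802559250294 [518.  162.9  88.3] [517.8 152.6  88.3]
```

The tile is centred to about 0.5 mm. I'll lower it into the lead-in slowly, watching the force.

```bash
python3 -m jog '[[0,0,0,-4,0],[0,0,0,-8,0],[0,0,0,-12,0],[0,0,0,-15,0],[0,0,0,-17,0],[0,0,0,-17,0]]'; python3 -m jog '[[0,0,0,-2,0],[0,0,0,-4,0],[0,0,0,-6,0],[0,0,0,-8,0],[0,0,0,-8,0]]'
```

```text
time: 11.72
tcp_pos: [500.3, 155.8, 81.2]
eef_rot: [[0.003, -0.029, -1.0], [0.004, -1.0, 0.029], [-1.0, -0.004, -0.003]]
wrist_force: [0.2, -2.2, 0.2]
grip_width: 10.9
time: 12.35
tcp_pos: [500.3, 155.8, 73.0]
eef_rot: [[0.003, -0.029, -1.0], [0.004, -1.0, 0.029], [-1.0, -0.004, -0.003]]
wrist_force: [0.5, -2.4, 1.0]
grip_width: 11.0
```

```bash
python3 -m jog '[[0,0,0,-2,0],[0,0,0,-4,0],[0,0,0,-6,0],[0,0,0,-8,0],[0,0,0,-8,0]]'; python3 -m jog '[[0,0,0,-1.5,0],[0,0,0,-3,0],[0,0,0,-4.5,0],[0,0,0,-6,0],[0,0,0,-6,0]]'
```

```text
time: 12.98
tcp_pos: [500.0, 155.8, 64.6]
eef_rot: [[0.002, -0.029, -1.0], [0.004, -1.0, 0.029], [-1.0, -0.004, -0.002]]
wrist_force: [0.7, -1.9, -0.7]
grip_width: 11.5
time: 13.6
tcp_pos: [500.1, 155.9, 58.6]
eef_rot: [[0.003, -0.029, -1.0], [0.004, -1.0, 0.029], [-1.0, -0.004, -0.002]]
wrist_force: [1.7, -1.7, 2.8]
grip_width: 11.0
```

```bash
python3 -m jog '[[0,0,0,-1,0],[0,0,0,-2,0],[0,0,0,-2,0]]'|grep -E 'tcp|force'; python3 -m jog '[[0,0,0,-1,0],[0,0,0,-1,0]]'|grep -E 'tcp|force'
```

```text
tcp_pos: [500.2, 156.0, 56.7]
wrist_force: [0.3, -1.8, 5.8]
tcp_pos: [500.2, 156.1, 55.7]
wrist_force: [0.5, -1.9, 4.0]
```

```bash
python3 - <<'E'
from h import *
s=manip.sense();print(s['tcp_pos'],s['wrist_force'])
pw,dw,cw=grab('wrist');p2,d2,c2=grab('scene')
P=cloud(dw,cw);h=cv2.cvtColor(pw,cv2.COLOR_RGB2HSV)
red=(h[...,1]>100)&((h[...,0]<14)|(h[...,0]>172))&(abs(P[...,0]-500)<40)&(abs(P[...,1]-158)<20)
q=P[red&(P[...,2]>80)];print(len(q),np.percentile(q[:,2],[50,75,90,97]))
E
```

```text
[500.23779359 156.12134907  55.73774557] [ 0.50098381 -1.87102974  4.03575661]
1479 [83.6854082  84.11002382 84.47814143 84.88516565]
```

```bash
for i in 1; do python3 -m jog '[[0,0,0,-0.5,0],[0,0,0,-0.5,0]]'|grep -E 'tcp|force'; done; python3 -m jog '[[0,0,0,-0.5,0],[0,0,0,-0.5,0]]'|grep -E 'tcp|force'
```

```text
tcp_pos: [500.3, 156.1, 55.3]
wrist_force: [-0.2, -1.4, 5.4]
tcp_pos: [500.3, 156.1, 54.9]
wrist_force: [-0.7, -2.7, 5.3]
```

```bash
python3 -m jog '[[0,0,0,-0.5,0],[0,0,0,-0.5,0]]'|grep -E 'tcp|force';  python3 -m jog '[[0,0,0,-0.5,0],[0,0,0,-0.5,0]]'|grep -E 'tcp|force'
```

```text
tcp_pos: [500.4, 156.2, 54.8]
wrist_force: [-0.1, -2.1, 7.9]
tcp_pos: [500.5, 156.2, 54.7]
wrist_force: [-1.1, -2.6, 9.7]
```

```bash
python3 -m jog '[[0,0,0,-0.7,0],[0,0,0,-0.7,0]]'|grep -E 'tcp|force';  python3 -m jog '[[0,0,0,-0.9,0],[0,0,0,-0.9,0]]'|grep -E 'tcp|force'
```

```text
tcp_pos: [500.7, 156.3, 54.7]
wrist_force: [-1.4, -2.1, 11.3]
tcp_pos: [500.9, 156.4, 54.6]
wrist_force: [-2.6, -3.6, 13.4]
```

The stop is solid: force climbed from 5 to 13 N with no further travel. Now I release and rise.

```bash
python3 -m jog '[[40,0,0,0,0],[40,0,0,0,0],[40,0,0,0,0]]'; python3 -m jog '[[40,0,0,15,0],[40,0,0,35,0],[40,0,0,60,0],[40,0,0,100,0],[40,0,0,150,0],[40,0,0,150,0]]'
python3 - <<'E'
from h import *
pw,dw,cw=grab('wrist');p2,d2,c2=grab('scene')
P=cloud(dw,cw);h=cv2.cvtColor(pw,cv2.COLOR_RGB2HSV)
red=(h[...,1]>100)&((h[...,0]<14)|(h[...,0]>172))&(abs(P[...,0]-500)<40)&(abs(P[...,1]-158)<20)
q=P[red&(P[...,2]>75)];print(len(q),np.percentile(q[:,2],[25,50,75,90]),cv2.minAreaRect(q[q[:,2]>81][:,:2].astype(np.float32)))
q=P[(abs(P[...,0]-500)<60)&(abs(P[...,1]-166)<60)&(P[...,2]>6)&(P[...,2]<53)];print(cv2.minAreaRect(q[:,:2].astype(np.float32)))
P2=cloud(d2,c2);h=cv2.cvtColor(p2,cv2.COLOR_RGB2HSV);r2=(h[...,1]>100)&((h[...,0]<14)|(h[...,0]>172))
for nm,x,y in(('placed',500,158),('bay1',476,359),('bay3',576,382)):
    q=P2[r2&(abs(P2[...,0]-x)<25)&(abs(P2[...,1]-y)<15)];print(nm,len(q),np.percentile(q[:,2],[95,99]) if len(q) else '')
save('c4.png',np.hstack([cv2.resize(pw[60:260,240:440],(400,400),interpolation=2),cv2.resize(p2[150:310,240:400],(400,400),interpolation=2)]))
E
```

```text
time: 16.2
tcp_pos: [500.6, 156.5, 54.3]
eef_rot: [[0.004, -0.029, -1.0], [0.004, -1.0, 0.029], [-1.0, -0.004, -0.004]]
wrist_force: [0.3, 0.4, 1.2]
grip_width: 33.0
time: 16.95
tcp_pos: [502.7, 157.7, 209.3]
eef_rot: [[0.011, -0.028, -1.0], [0.006, -1.0, 0.028], [-1.0, -0.006, -0.011]]
wrist_force: [-0.0, -0.4, -0.6]
grip_width: 39.9
561 [82.28373774 82.80810923 83.27948832 83.81356122] ((498.6770935058594, 157.46759033203125), (10.95736026763916, 39.186702728271484), 88.59304809570312)
((498.5689392089844, 168.4462432861328), (79.09950256347656, 71.7403793334961), 88.21256256103516)
placed 470 [86.41016687 87.3201005 ]
bay1 421 [80.52006381 81.69783416]
bay3 331 [80.30665066 81.35059567]
```

View pics/c4.png

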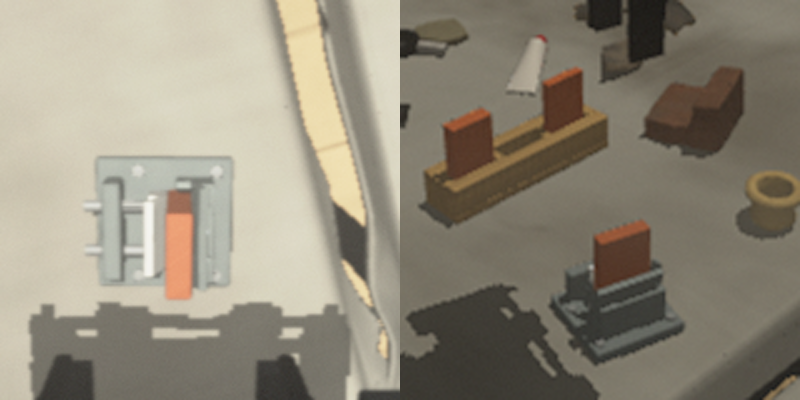

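The tile stands upright in the clamp, left panel (178,245) and right panel (622,255), and the gripper is clear. In the scene view its top is about 6 mm above the racked tiles' (78 mm), so about 84 mm, as it should be when fully home.

```bash
python3 -c "
from cell import manip
print(manip.hand_in())"
```

```text
the job is handed in; nothing more can be done
None
```

The 12 mm tile is in the clamp and let go, and the job is handed in at about 17 s of robot time. Before gripping it I pinched all three tiles: bay_1 read 14.5 mm, bay_2 11.8 mm and bay_3 9.3 mm, so I took the tile from bay_2.

- **Seating:** I lowered it upright between cheek and jaw until it hit a hard stop. Travel ended while the push rose from about 5 N to about 13 N, well under the foot's 30 N limit. No other tile went near the clamp.
- **Last checks:** After release the tile stands upright. In the scene camera its top is about 6 mm above the two racked tiles (78 mm), so about 84 mm, the fully-home height. The other two tiles stand in the rack. The roof piece and the neck stand where they were. I did not compare the pottery by measurement, and I never picked out the black sherd among the dark pieces.
- **Disagreements:**
  - The wrist camera put the tile's top about 1 mm lower, at roughly 83 mm.
  - The scene camera read about 2 mm high in absolute terms, which is why I relied on the difference between tiles.
  - The cameras and the measured tool position differed by about 2 to 3 mm in y, so I aligned the tile to the clamp within a single view.
  - I had no direct reading of the foot or jaw joints.

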